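# Find the loaded jar and tray it

### The arm

A 6-joint arm with a two-finger parallel gripper is mounted at the origin on a cart in front of the work surface, level with it; the furniture and walls round the work are solid. World frame = base frame: x ahead of the robot, y to its left, z up, the work surface at z = 0. Lengths are in mm, angles in rad, forces in N, time in s.
With the tool pointing down it reaches from about 250 to 775 mm from the base axis. Payload 4 kg.
Tool frame: the origin (TCP) lies midway between the tips of the shut fingers; the grasp point (between the pads) lies 19 mm behind it (manip.grasp_offset is the distance from the TCP to the grasp point, in mm); z points along the fingers, y is the line along which they close (so a half turn about z gives the same grasp; the last joint's range is limited). The gripper opens to 94 mm and grips with 3 to 60 N. Pads are 16 mm wide; open, the fingers measure 119 mm over their backs; the gripper's body (75 mm by 177 mm) begins 78 mm behind the grasp point.
Start: joints at [-1.376, 0.087, 1.371, -0, 1.684, -0.103], TCP at [161.377, -525.812, 205.506] pointing down, gripper open.
Joint ranges: [-3.1, 3.1], [-0.76, 2.03], [0.27, 2.55], [-1.08, 4.22], [0.17, 2.65], [-2.57, 2.57]. Speed limits (rad/s): [2.79, 2.79, 3.14, 3.14, 3.14, 3.14].

### API

Orientations are given as a unit quaternion [w, x, y, z].
In Python, from rig import manip gives the robot as it stands. The module is installed in compiled form; this text tells all that it offers.
- The arm moves only by the tool apply_moves, never from a script. Its argument "series" is a list of rows, each an object with "dp": the shift along the tool's x, y, z in m, a list of three; "twist": the turn about the tool's z in degrees. A call has 1 to 10 rows; each row is the pose to reach, as a shift and turn from the pose commanded when the call began, along the tool's axes at that moment; what a row does not reach only later rows make up. A row lasts 1/10 s, in which the tool goes at most 50 mm and 8.59 degrees, less where a joint would pass 70% of its speed; a pose out of reach is approached as far as the arm can. A call with a gripper value outside its range is refused whole. "hand" is the finger opening in m, from 0 to 0.094, set as the call begins (left out, the last holds). The fingers move at their own pace and stop on an object; the grip force is fixed at half the most. Time passes only in rows, so rows that repeat a pose let the fingers close. It gives the time, the measured TCP pose, the force, the opening and the grip force at its end, in the units of the state.
- manip.sense(): the state, without advancing time (a new reading comes with each control period).
- manip.read_camera(name): name is "scene" or "top" or "wrist"; returns the picture (384x512x3 uint8, red, green, blue); there is no depth.
- manip.calibration(name): a dict with "fx", "fy", "cx", "cy" (pixels), "k1" (the pictures are not rectified: a ray, as slopes to the right and down, at radius r is drawn at 1 + k1 r^2 times it, then the intrinsics apply), "world_to_cam" (4x4, takes a point from world to camera coordinates). Camera axes: x right, y down, z forward; pixel columns grow to the right and rows downward; lengths in mm; the calibration is good to about 2 mm. A picture is of the moment at which its call begins: read the wrist's pose just before it. calibration takes no time and is no camera call; for the wrist camera it gives the pose at the moment of the call.
- manip.sign_off(): hands the job in; it is judged then, once.
The state is a dict: "time": time; "joints": joint angles; "qvel": joint speeds; "joint_torque": joint torques, N m; "ee_pos": TCP position; "tool_rot": TCP orientation; "contact_force": force on the tool from outside, world axes, zero at the start; "moment": the same for the moment, N m; "opening": finger opening in mm; "grip_force": force on a finger pad.
Only numpy, scipy, OpenCV 4.12 (cv2) and the standard library are available. Lean on these libraries where they do the work, as an engineer would, in place of code of your own. Each camera call takes 0.05 s, during which the arm holds its last target. There are 200 camera calls.

### The job

Three identical white jars with blue caps stand in the open between the balance and the red tray; one still holds a heavy steel slug and the other two are empty. Feel which jar is the heavy one by lifting, and stand it upright on the floor of the red tray, setting it down gently; leave the empty jars standing where they were.

Things in the scene. Friction and masses are not known exactly. Their poses are not given: they have to be found in the camera images.
- jar_p_mid (a point): one of three look-alike round white screw-top jars with a blue cap, 42 mm in diameter and 62 mm tall, cap included, standing upright on the bench between the balance and the tray; the point is its centre, 31 mm above its underside, z up along the jar. One of the three (which one cannot be seen) holds a steel slug and weighs about 500 g; the other two are empty, about 70 g each. Straight-sided, can be gripped across its diameter at mid-height.
- jar_q_mid (a point): one of three look-alike round white screw-top jars with a blue cap, 42 mm in diameter and 62 mm tall, cap included, standing upright on the bench between the balance and the tray; the point is its centre, 31 mm above its underside, z up along the jar. One of the three (which one cannot be seen) holds a steel slug and weighs about 500 g; the other two are empty, about 70 g each. Straight-sided, can be gripped across its diameter at mid-height.
- jar_r_mid (a point): one of three look-alike round white screw-top jars with a blue cap, 42 mm in diameter and 62 mm tall, cap included, standing upright on the bench between the balance and the tray; the point is its centre, 31 mm above its underside, z up along the jar. One of the three (which one cannot be seen) holds a steel slug and weighs about 500 g; the other two are empty, about 70 g each. Straight-sided, can be gripped across its diameter at mid-height.
- tray: fixed red plastic tray, 294 mm (its x) by 199 mm (its y) outside, with sloping walls 45 mm high all round; its floor lies 7 mm above the bench and is flat over 240 mm by 150 mm. Origin: centre of its underside, z up. An empty glass petri dish (61 mm wide, 15 mm high) lies in the half farther from the robot, 80 mm from the tray's centre along its +x; the half nearer to the robot (-x) is empty.
Mind the look-alikes: they are no part of the job. Leave any purple or yellow look-alike of the part that bears jar_r_mid alone.

How it is judged (in metres and radians):
At the end, for the whole second after the job is handed in: The heavy jar (over 2.5 N on the tray) stands within 10 degrees of upright on the tray's floor (centre within 125 mm in x, 85 mm in y of the tray's, 30 to 48 mm above its underside); the empty jars stand as upright within 50 mm of where they started; all at rest (((x of jar_p_mid in the frame of tray between -0.125 and 0.125 m and y of jar_p_mid in the frame of tray between -0.085 and 0.085 m and z of jar_p_mid in the frame of tray between 0.03 and 0.048 m and contact force between jar_p and tray above 2.5 N and distance of each of jar_q_mid, jar_r_mid from where it was at the start of the episode below 0.05 m) or (x of jar_q_mid in the frame of tray between -0.125 and 0.125 m and y of jar_q_mid in the frame of tray between -0.085 and 0.085 m and z of jar_q_mid in the frame of tray between 0.03 and 0.048 m and contact force between jar_q and tray above 2.5 N and distance of each of jar_p_mid, jar_r_mid from where it was at the start of the episode below 0.05 m) or (x of jar_r_mid in the frame of tray between -0.125 and 0.125 m and y of jar_r_mid in the frame of tray between -0.085 and 0.085 m and z of jar_r_mid in the frame of tray between 0.03 and 0.048 m and contact force between jar_r and tray above 2.5 N and distance of each of jar_p_mid, jar_q_mid from where it was at the start of the episode below 0.05 m)) and angle between each of jar_p_mid, jar_q_mid, jar_r_mid's own z axis and vertical below 0.17 rad and linear speed of each of jar_p, jar_q, jar_r below 0.02 m/s); the robot touches nothing.
It fails at once if a jar drops into the tray (from more than about 20 mm, so that it moves at over 0.6 m/s just above the floor) ((x of jar_p_mid in the frame of tray between -0.125 and 0.125 m and y of jar_p_mid in the frame of tray between -0.085 and 0.085 m and z of jar_p_mid in the frame of tray below 0.06 m and linear speed of jar_p above 0.6 m/s) or (x of jar_q_mid in the frame of tray between -0.125 and 0.125 m and y of jar_q_mid in the frame of tray between -0.085 and 0.085 m and z of jar_q_mid in the frame of tray below 0.06 m and linear speed of jar_q above 0.6 m/s) or (x of jar_r_mid in the frame of tray between -0.125 and 0.125 m and y of jar_r_mid in the frame of tray between -0.085 and 0.085 m and z of jar_r_mid in the frame of tray below 0.06 m and linear speed of jar_r above 0.6 m/s)).
It also fails if it takes over 67 s, if anything falls off the work surface, if the arm or the gripper's body presses on something with over 40 N, if the wrist force passes 120 N, or if a joint passes its speed limit or range.

## Working session

There is one attempt and no reset: what is moved stays moved. The work goes in short steps, Python scripts to look and compute and a tool call to move; the robot and the scene stay as the last step left them, time stands still between calls to the robot, and variables do not carry over. Pictures are saved under pics/ and viewed, at most 10 in all, crops included, and the job is handed in when it is done.

Besides the shell and the picture viewer there is one more tool, called after "Request:" as name([rows], argument=value, ...), one row to a line, values as JSON. apply_moves: Moves the arm, as the interface text tells. Its arguments: {"type":"object","properties":{"series":{"type":"array","items":{"type":"object","properties":{"dp":{"type":"array","items":{"type":"number"}},"twist":{"type":"number"}}}},"hand":{"type":"number"}},"required":["series"]}

```bash
mkdir -p pics
cat > h.py <<'E'
import numpy as np, cv2
from rig import manip
def pix2w(c,u,v,z):
    # c: calibration; intersect the pixel's ray with plane world z
    x,y=(u-c["cx"])/c["fx"],(v-c["cy"])/c["fy"]
    rd=np.hypot(x,y); r=rd
    for _ in range(20): r=rd/(1+c["k1"]*r*r)
    s=r/rd if rd>0 else 1
    T=np.array(c["world_to_cam"]); R,t=T[:3,:3],T[:3,3]
    o=-R.T@t; d=R.T@np.array([x*s,y*s,1])
    return o+d*(z-o[2])/d[2]
def snap(n,f,crop=None,size=None):
    im=manip.read_camera(n)[...,::-1]
    cv2.imwrite("pics/raw_"+f,im)
    if crop: im=im[crop[1]:crop[3],crop[0]:crop[2]]
    if size: im=cv2.resize(im,size,interpolation=cv2.INTER_CUBIC)
    cv2.imwrite("pics/"+f,im)
E
python3 - <<'E'
from h import *
s=manip.sense(); print(s)
snap("top","top1.png",size=(800,600)); snap("scene","scene1.png",size=(800,600))
print(manip.calibration("top"))
E
```

```text
{'time': 0.0, 'joints': array([-1.37606944e+00,  8.79645845e-02,  1.37224184e+00, -1.98448956e-05,
        1.68358379e+00, -1.03092829e-01]), 'qvel': array([ 0.00058307,  0.00135611, -0.00044342, -0.00055021,  0.00031272,
        0.00039422]), 'joint_torque': array([ 5.96600621e-04, -3.40176415e+01, -3.02428186e+01,  7.18663190e-02,
        3.30276426e-02, -1.81288915e-04]), 'ee_pos': array([ 161.27729146, -525.25527181,  204.30523537]), 'tool_rot': array([-1.09717234e-03,  9.88932966e-01,  1.48358959e-01, -6.01753631e-05]), 'contact_force': array([ 0.07195518, -0.3329529 , -0.33195115]), 'moment': array([0.01293701, 0.00089622, 0.00618   ]), 'grip_force': 0.0, 'opening': 94.0959208224683}
{'fx': 404.7864249212122, 'fy': 404.7864249212122, 'cx': 254.9054062500053, 'cy': 188.5057828412098, 'k1': -0.0851803657148888, 'world_to_cam': array([[-4.97894903e-03, -9.99890143e-01,  1.39610542e-02,
         1.14745105e+01],
       [-9.93692007e-01,  3.38298263e-03, -1.12092600e-01,
         5.05084798e+02],
       [ 1.12033056e-01, -1.44310914e-02, -9.93599687e-01,
         9.84146432e+02],
       [ 0.00000000e+00,  0.00000000e+00,  0.00000000e+00,
         1.00000000e+00]])}
```

View pics/top1.png

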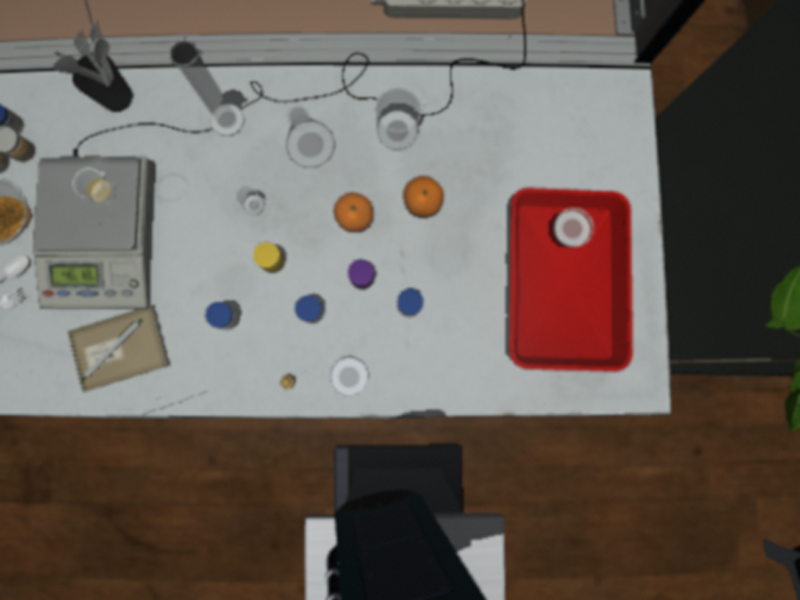

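View pics/scene1.png

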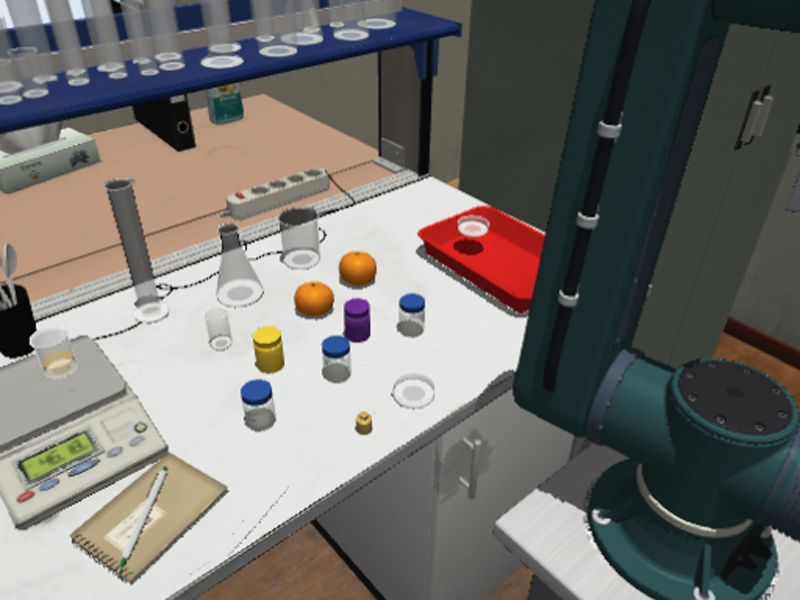

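The top view (enlarged 800x600) shows blue caps at (220,314), (309,308) and (410,301). The look-alikes are purple at (361,273) and yellow at (267,256). The three blue-capped white jars fit the description; the purple and yellow ones are left alone. The red tray spans about (510..632, 188..370), with the dish at (573,228). I'll confirm in one crop and measure.

Run:
```python
from h import *
im=cv2.imread("pics/raw_top1.png"); c=manip.calibration("top")
hsv=cv2.cvtColor(im,cv2.COLOR_BGR2HSV)
def blobs(lo,hi,amin,z):
    m=cv2.inRange(hsv,lo,hi); n,_,st,ce=cv2.connectedComponentsWithStats(m)
    for i in range(1,n):
        if st[i][4]>amin: 
            b=st[i]; print(b.tolist(),ce[i].round(1),(pix2w(c,*ce[i],z)).round(1), (pix2w(c,b[0],ce[i][1],z)-pix2w(c,b[0]+b[2],ce[i][1],z)).round(0)[:2])
for n,lo,hi,z in [("blue",(105,110,60),(122,255,255),62),("purple",(125,80,50),(160,255,255),62),("yellow",(22,120,100),(32,255,255),62),("red",(0,180,80),(5,255,255),45),("orange",(7,150,120),(18,255,255),25)]:
    print(n); blobs(lo,hi,100,z)
# tray rim corners px from enlarged view
for u,v in [(510,190),(632,190),(632,369),(508,369)]: print(pix2w(c,u*.64,v*.64,45).round(0))
print("gold",pix2w(c,288*.64,381*.64,10).round(0),"dish",pix2w(c,349*.64,376*.64,8).round(0))
cv2.imwrite("pics/crop1.png",cv2.resize(im[110:270,110:430],(800,400),interpolation=cv2.INTER_CUBIC))
R=cv2.Rodrigues
s=manip.sense();w,x,y,z=s["tool_rot"]
print("toolx",[1-2*(y*y+z*z),2*(x*y+w*z)],"tooly",[2*(x*y-w*z),1-2*(x*x+z*z)])
```

```text
blue
[255, 185, 15, 16, 188] [262.1 192.7] [491.   -7.5  62. ] [ 0. 36.]
[190, 190, 15, 15, 187] [197.  196.9] [481.4 149.6  62. ] [ 0. 36.]
[132, 194, 16, 15, 192] [139.8 201. ] [472.  288.3  62. ] [ 0. 39.]
purple
[223, 167, 17, 17, 217] [231.  174.5] [535.7  67.8  62. ] [ 0. 41.]
yellow
[163, 156, 17, 16, 217] [170.8 163.2] [564.  214.6  62. ] [ 0. 42.]
red
[327, 121, 77, 116, 7915] [364.7 181.5] [ 519.9 -263.9   45. ] [  0. 195.]
orange
[260, 114, 23, 23, 420] [270.8 124.9] [669.4 -32.2  25. ] [ 0. 59.]
[215, 124, 23, 23, 403] [225.8 135.1] [642.7  82.9  25. ] [ 0. 59.]
[ 673. -172.   45.]
[ 674. -374.   45.]
[ 383. -360.   45.]
[ 386. -161.   45.]
gold [368. 187.  10.] dish [376.  89.   8.]
toolx [np.float64(0.9559853603062352), np.float64(0.2934142635847303)] tooly [np.float64(0.29341416666919157), np.float64(-0.9559833867958445)]
```

View pics/crop1.png

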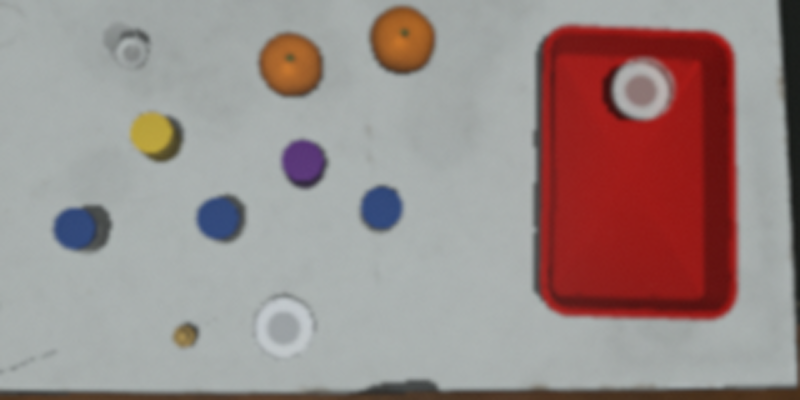

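Confirmed by the crop: blue caps at (75,228), (220,217) and (381,208), with purple (304,162) and yellow (152,133) apart. The cap, tray and dish sizes are plausible. World positions:
- Jar A: (491,-7)
- Jar B: (481,150)
- Jar C: (472,288)
- Tray centre: (529,-267)

Starting with jar A.

Request:
apply_moves([
  {"dp":[0.047,-0.04,0]},
  {"dp":[0.08,-0.068,0]},
  {"dp":[0.115,-0.098,0]},
  {"dp":[0.15,-0.128,0]},
  {"dp":[0.185,-0.158,0]},
  {"dp":[0.22,-0.188,0]},
  {"dp":[0.25,-0.213,0]},
  {"dp":[0.28,-0.239,0]},
  {"dp":[0.31,-0.264,0]},
  {"dp":[0.31,-0.264,0]},
], hand=0.094)

```text
invalid input
```

Request:
apply_moves([
  {"dp":[0.03,-0.026,0]},
  {"dp":[0.06,-0.052,0]},
  {"dp":[0.09,-0.078,0]},
  {"dp":[0.12,-0.104,0]},
  {"dp":[0.145,-0.124,0]},
  {"dp":[0.157,-0.135,0]},
  {"dp":[0.157,-0.135,0]},
  {"dp":[0.157,-0.135,0]},
])

```text
invalid input
```

Run:
```python
from h import *
s=manip.sense(); print(s["time"],s["ee_pos"],s["tool_rot"],s["contact_force"],s["joints"])
snap("wrist","wrist1.png")
```

```text
0.1 [ 161.28996209 -525.30791359  204.43350687] [-9.93654747e-04  9.88934625e-01  1.48348641e-01 -2.43836048e-05] [-0.54277578 -0.75781985 -0.08524143] [-1.37610509e+00  8.78915273e-02  1.37206769e+00  4.25272083e-05
  1.68362089e+00 -1.03100621e-01]
```

View pics/wrist1.png

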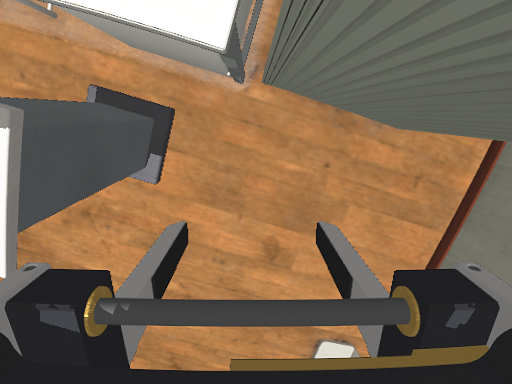

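The picture shows the arm still at the start, over the floor: both calls were refused. Every row probably needs "twist", so I'll include it.

Request:
apply_moves([
  {"dp":[0.03,-0.026,0],"twist":0},
  {"dp":[0.06,-0.052,0],"twist":0},
  {"dp":[0.09,-0.077,0],"twist":0},
  {"dp":[0.12,-0.102,0],"twist":0},
  {"dp":[0.15,-0.128,0],"twist":0},
  {"dp":[0.18,-0.154,0],"twist":0},
  {"dp":[0.21,-0.179,0],"twist":0},
  {"dp":[0.24,-0.205,0],"twist":0},
  {"dp":[0.27,-0.23,0],"twist":0},
  {"dp":[0.3,-0.256,0],"twist":0},
], hand=0.094)

```text
time: 1.15
ee_pos: [373.5, -191.5, 205.3]
tool_rot: [0.0, 0.989, 0.148, -0.0]
contact_force: [0.5, -0.7, -0.4]
opening: 94.1
grip_force: 0.0
```

Request:
apply_moves([
  {"dp":[0.03,-0.026,0],"twist":0},
  {"dp":[0.06,-0.052,0],"twist":0},
  {"dp":[0.09,-0.077,0],"twist":0},
  {"dp":[0.12,-0.103,0],"twist":0},
  {"dp":[0.145,-0.124,0],"twist":0},
  {"dp":[0.16,-0.137,0],"twist":0},
  {"dp":[0.167,-0.143,0],"twist":0},
  {"dp":[0.167,-0.143,0],"twist":0},
  {"dp":[0.167,-0.143,0],"twist":0},
])

```text
time: 2.05
ee_pos: [490.3, -8.0, 205.3]
tool_rot: [0.0, 0.989, 0.148, -0.0]
contact_force: [0.4, -1.1, 0.6]
opening: 94.4
grip_force: 0.0
```

Run:
```python
from h import *
s=manip.sense(); print(s["time"],s["ee_pos"],s["tool_rot"],s["contact_force"],s["joints"])
c=manip.calibration("wrist")
snap("wrist","wrist2.png")
im=cv2.imread("pics/raw_wrist2.png"); hsv=cv2.cvtColor(im,cv2.COLOR_BGR2HSV)
m=cv2.inRange(hsv,(105,110,60),(122,255,255)); n,_,st,ce=cv2.connectedComponentsWithStats(m)
for i in range(1,n):
    if st[i][4]>300: print(st[i],ce[i],pix2w(c,*ce[i],62))
```

```text
2.05 [490.34290328  -7.98726951 205.29109663] [ 2.62034556e-04  9.88971345e-01  1.48106253e-01 -3.85075437e-04] [ 0.43900617 -1.0516727   0.56640178] [-1.31443845e-01 -4.55988829e-02  1.50636205e+00 -7.20960026e-04
  1.68142472e+00  1.14196680e+00]
[  4 114  31  33 777] [ 18.84555985 129.71814672] [472.65584454 287.4374178   62.        ]
[111 137  33  34 849] [126.89988221 153.53474676] [482.37323551 148.77638086  62.        ]
[237 168  32  31 736] [252.58559783 183.18478261] [491.4672441   -9.65251109  62.        ]
```

View pics/wrist2.png

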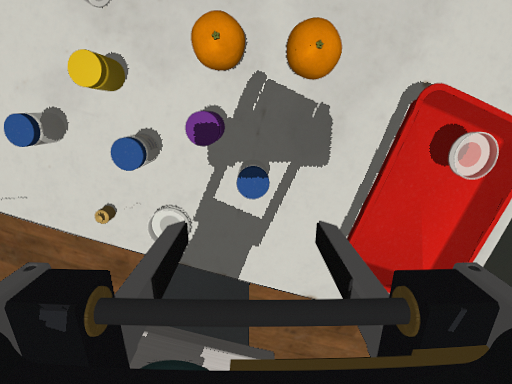

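The wrist view shows jar A's cap at (252,183), centred between the fingers. All three positions agree with the top view within 2 mm, and purple at (205,128) is clear of the fingers. Descending.

Request:
apply_moves([
  {"dp":[0,0,0.03],"twist":0},
  {"dp":[0,0,0.06],"twist":0},
  {"dp":[0,0,0.09],"twist":0},
  {"dp":[0,0,0.115],"twist":0},
  {"dp":[0,0,0.14],"twist":0},
  {"dp":[0,0,0.16],"twist":0},
  {"dp":[0,0,0.175],"twist":0},
  {"dp":[0,0,0.185],"twist":0},
  {"dp":[0,0,0.19],"twist":0},
  {"dp":[0,0,0.19],"twist":0},
])

```text
time: 3.1
ee_pos: [490.4, -7.8, 15.3]
tool_rot: [0.0, 0.989, 0.148, -0.0]
contact_force: [-0.3, 0.2, -0.3]
opening: 94.2
grip_force: 0.0
```

Request:
apply_moves([
  {"dp":[0,0,0],"twist":0},
  {"dp":[0,0,0],"twist":0},
  {"dp":[0,0,0],"twist":0},
  {"dp":[0,0,0],"twist":0},
  {"dp":[0,0,0],"twist":0},
  {"dp":[0,0,0],"twist":0},
  {"dp":[0,0,0],"twist":0},
  {"dp":[0,0,0],"twist":0},
  {"dp":[0,0,0],"twist":0},
  {"dp":[0,0,0],"twist":0},
], hand=0.03)

```text
time: 4.1
ee_pos: [490.8, -7.4, 15.5]
tool_rot: [0.0, 0.989, 0.148, 0.0]
contact_force: [0.3, -0.6, -0.7]
opening: 41.4
grip_force: 30.0
```

Request:
apply_moves([
  {"dp":[0,0,-0.005],"twist":0},
  {"dp":[0,0,-0.015],"twist":0},
  {"dp":[0,0,-0.025],"twist":0},
  {"dp":[0,0,-0.03],"twist":0},
  {"dp":[0,0,-0.03],"twist":0},
  {"dp":[0,0,-0.03],"twist":0},
  {"dp":[0,0,-0.03],"twist":0},
  {"dp":[0,0,-0.03],"twist":0},
])

```text
time: 4.9
ee_pos: [490.3, -7.3, 44.9]
tool_rot: [-0.0, 0.989, 0.148, -0.001]
contact_force: [0.2, -0.6, -0.7]
opening: 41.7
grip_force: 30.0
```

The lift reads -0.7 N, so A is empty. Setting it back down, opening and rising.

Request:
apply_moves([
  {"dp":[0,0,0.01],"twist":0},
  {"dp":[0,0,0.02],"twist":0},
  {"dp":[0,0,0.026],"twist":0},
  {"dp":[0,0,0.029],"twist":0},
  {"dp":[0,0,0.03],"twist":0},
  {"dp":[0,0,0.03],"twist":0},
])

```text
time: 5.5
ee_pos: [490.5, -7.3, 15.5]
tool_rot: [-0.0, 0.989, 0.148, -0.0]
contact_force: [-0.3, -0.5, 1.3]
opening: 41.6
grip_force: 30.0
```

Request:
apply_moves([
  {"dp":[0,0,0],"twist":0},
  {"dp":[0,0,0],"twist":0},
  {"dp":[0,0,0],"twist":0},
  {"dp":[0,0,0],"twist":0},
  {"dp":[0,0,0],"twist":0},
  {"dp":[0,0,0],"twist":0},
  {"dp":[0,0,0],"twist":0},
  {"dp":[0,0,0],"twist":0},
  {"dp":[0,0,0],"twist":0},
  {"dp":[0,0,0],"twist":0},
], hand=0.094)

```text
time: 6.5
ee_pos: [490.8, -7.3, 15.5]
tool_rot: [0.0, 0.989, 0.148, 0.0]
contact_force: [0.4, 0.3, 0.7]
opening: 94.1
grip_force: 0.0
```

Request:
apply_moves([
  {"dp":[0,0,-0.01],"twist":0},
  {"dp":[0,0,-0.03],"twist":0},
  {"dp":[0,0,-0.05],"twist":0},
  {"dp":[0,0,-0.075],"twist":0},
  {"dp":[0,0,-0.1],"twist":0},
  {"dp":[0,0,-0.12],"twist":0},
  {"dp":[0,0,-0.13],"twist":0},
  {"dp":[0,0,-0.13],"twist":0},
])

```text
time: 7.3
ee_pos: [491.9, -7.5, 147.6]
tool_rot: [0.001, 0.989, 0.148, 0.002]
contact_force: [-0.6, -0.1, 0.7]
opening: 94.2
grip_force: 0.0
```

Request:
apply_moves([
  {"dp":[0.008,-0.031,0],"twist":0},
  {"dp":[0.016,-0.062,0],"twist":0},
  {"dp":[0.024,-0.093,0],"twist":0},
  {"dp":[0.031,-0.124,0],"twist":0},
  {"dp":[0.035,-0.143,0],"twist":0},
  {"dp":[0.0375,-0.1525,0],"twist":0},
  {"dp":[0.0375,-0.1525,0],"twist":0},
  {"dp":[0.0375,-0.1525,0],"twist":0},
])

```text
time: 8.1
ee_pos: [481.7, 148.8, 144.8]
tool_rot: [0.0, 0.989, 0.148, -0.001]
contact_force: [0.8, 0.0, -0.1]
opening: 94.1
grip_force: 0.0
```

Request:
apply_moves([
  {"dp":[0,0,0.02],"twist":0},
  {"dp":[0,0,0.045],"twist":0},
  {"dp":[0,0,0.07],"twist":0},
  {"dp":[0,0,0.095],"twist":0},
  {"dp":[0,0,0.115],"twist":0},
  {"dp":[0,0,0.125],"twist":0},
  {"dp":[0,0,0.13],"twist":0},
  {"dp":[0,0,0.13],"twist":0},
])

```text
time: 8.9
ee_pos: [482.0, 148.9, 15.3]
tool_rot: [0.0, 0.989, 0.148, -0.0]
contact_force: [1.0, -0.2, 0.1]
opening: 93.8
grip_force: 0.0
```

Request:
apply_moves([
  {"dp":[0,0,0],"twist":0},
  {"dp":[0,0,0],"twist":0},
  {"dp":[0,0,0],"twist":0},
  {"dp":[0,0,0],"twist":0},
  {"dp":[0,0,0],"twist":0},
  {"dp":[0,0,0],"twist":0},
  {"dp":[0,0,0],"twist":0},
  {"dp":[0,0,0],"twist":0},
  {"dp":[0,0,0],"twist":0},
  {"dp":[0,0,0],"twist":0},
], hand=0.03)

```text
time: 9.9
ee_pos: [481.8, 149.5, 15.4]
tool_rot: [0.0, 0.989, 0.148, -0.0]
contact_force: [-0.8, 0.6, -0.3]
opening: 41.5
grip_force: 30.0
```

Request:
apply_moves([
  {"dp":[0,0,-0.005],"twist":0},
  {"dp":[0,0,-0.015],"twist":0},
  {"dp":[0,0,-0.025],"twist":0},
  {"dp":[0,0,-0.03],"twist":0},
  {"dp":[0,0,-0.03],"twist":0},
  {"dp":[0,0,-0.03],"twist":0},
  {"dp":[0,0,-0.03],"twist":0},
  {"dp":[0,0,-0.03],"twist":0},
])

```text
time: 10.7
ee_pos: [481.5, 149.3, 44.9]
tool_rot: [0.0, 0.989, 0.148, -0.001]
contact_force: [0.9, -0.5, -0.0]
opening: 41.7
grip_force: 30.0
```

B is empty too (0 N). I'll put it back and go to C.

Request:
apply_moves([
  {"dp":[0,0,0.01],"twist":0},
  {"dp":[0,0,0.02],"twist":0},
  {"dp":[0,0,0.026],"twist":0},
  {"dp":[0,0,0.029],"twist":0},
  {"dp":[0,0,0.03],"twist":0},
  {"dp":[0,0,0.03],"twist":0},
])

```text
time: 11.3
ee_pos: [481.7, 149.4, 15.5]
tool_rot: [0.0, 0.989, 0.148, -0.0]
contact_force: [-1.0, -0.2, 0.6]
opening: 41.7
grip_force: 30.0
```

Request:
apply_moves([
  {"dp":[0,0,0],"twist":0},
  {"dp":[0,0,0],"twist":0},
  {"dp":[0,0,0],"twist":0},
  {"dp":[0,0,0],"twist":0},
  {"dp":[0,0,0],"twist":0},
  {"dp":[0,0,0],"twist":0},
  {"dp":[0,0,0],"twist":0},
  {"dp":[0,0,0],"twist":0},
  {"dp":[0,0,0],"twist":0},
  {"dp":[0,0,0],"twist":0},
], hand=0.094)

```text
time: 12.3
ee_pos: [481.8, 149.4, 15.5]
tool_rot: [0.0, 0.989, 0.148, -0.0]
contact_force: [-0.6, 1.3, 0.0]
opening: 94.1
grip_force: 0.0
```

Request:
apply_moves([
  {"dp":[0,0,-0.01],"twist":0},
  {"dp":[0,0,-0.03],"twist":0},
  {"dp":[0,0,-0.05],"twist":0},
  {"dp":[0,0,-0.075],"twist":0},
  {"dp":[0,0,-0.1],"twist":0},
  {"dp":[0,0,-0.12],"twist":0},
  {"dp":[0,0,-0.13],"twist":0},
  {"dp":[0,0,-0.13],"twist":0},
])

```text
time: 13.1
ee_pos: [483.0, 149.7, 147.7]
tool_rot: [-0.0, 0.989, 0.148, 0.002]
contact_force: [-0.2, 0.1, -0.5]
opening: 94.0
grip_force: 0.0
```

Request:
apply_moves([
  {"dp":[0.007,-0.03,0],"twist":0},
  {"dp":[0.014,-0.06,0],"twist":0},
  {"dp":[0.021,-0.09,0],"twist":0},
  {"dp":[0.027,-0.117,0],"twist":0},
  {"dp":[0.03,-0.13,0],"twist":0},
  {"dp":[0.0315,-0.135,0],"twist":0},
  {"dp":[0.0315,-0.135,0],"twist":0},
  {"dp":[0.0315,-0.135,0],"twist":0},
])

```text
time: 13.9
ee_pos: [472.5, 286.7, 145.1]
tool_rot: [0.0, 0.989, 0.148, -0.0]
contact_force: [-0.1, -0.0, 0.2]
opening: 94.1
grip_force: 0.0
```

Request:
apply_moves([
  {"dp":[0,0,0.02],"twist":0},
  {"dp":[0,0,0.045],"twist":0},
  {"dp":[0,0,0.07],"twist":0},
  {"dp":[0,0,0.095],"twist":0},
  {"dp":[0,0,0.115],"twist":0},
  {"dp":[0,0,0.125],"twist":0},
  {"dp":[0,0,0.13],"twist":0},
  {"dp":[0,0,0.13],"twist":0},
])

```text
time: 14.7
ee_pos: [472.6, 287.2, 15.5]
tool_rot: [0.0, 0.989, 0.148, -0.0]
contact_force: [-0.2, 0.3, 0.5]
opening: 93.9
grip_force: 0.0
```

Request:
apply_moves([
  {"dp":[0,0,0],"twist":0},
  {"dp":[0,0,0],"twist":0},
  {"dp":[0,0,0],"twist":0},
  {"dp":[0,0,0],"twist":0},
  {"dp":[0,0,0],"twist":0},
  {"dp":[0,0,0],"twist":0},
  {"dp":[0,0,0],"twist":0},
  {"dp":[0,0,0],"twist":0},
  {"dp":[0,0,0],"twist":0},
  {"dp":[0,0,0],"twist":0},
], hand=0.03)

```text
time: 15.7
ee_pos: [472.2, 288.2, 15.5]
tool_rot: [-0.0, 0.989, 0.148, -0.0]
contact_force: [0.1, 2.4, -0.6]
opening: 41.4
grip_force: 30.0
```

Request:
apply_moves([
  {"dp":[0,0,-0.005],"twist":0},
  {"dp":[0,0,-0.015],"twist":0},
  {"dp":[0,0,-0.025],"twist":0},
  {"dp":[0,0,-0.03],"twist":0},
  {"dp":[0,0,-0.03],"twist":0},
  {"dp":[0,0,-0.03],"twist":0},
  {"dp":[0,0,-0.03],"twist":0},
  {"dp":[0,0,-0.03],"twist":0},
])

```text
time: 16.5
ee_pos: [472.0, 287.5, 44.8]
tool_rot: [0.0, 0.989, 0.148, -0.001]
contact_force: [-0.1, -0.5, -4.0]
opening: 41.7
grip_force: 30.0
```

C reads -4 N, clearly the heavy one. Raising it and carrying it to the tray's near half, about (475,-266).

Request:
apply_moves([
  {"dp":[0,0,-0.01],"twist":0},
  {"dp":[0,0,-0.03],"twist":0},
  {"dp":[0,0,-0.05],"twist":0},
  {"dp":[0,0,-0.07],"twist":0},
  {"dp":[0,0,-0.09],"twist":0},
  {"dp":[0,0,-0.11],"twist":0},
  {"dp":[0,0,-0.12],"twist":0},
  {"dp":[0,0,-0.12],"twist":0},
  {"dp":[0,0,-0.12],"twist":0},
])

```text
time: 17.4
ee_pos: [472.0, 287.6, 164.9]
tool_rot: [0.0, 0.989, 0.148, -0.0]
contact_force: [-0.2, -1.3, -5.1]
opening: 41.4
grip_force: 30.0
```

Request:
apply_moves([
  {"dp":[-0.004,0.013,0],"twist":0},
  {"dp":[-0.012,0.04,0],"twist":0},
  {"dp":[-0.021,0.07,0],"twist":0},
  {"dp":[-0.03,0.1,0],"twist":0},
  {"dp":[-0.039,0.13,0],"twist":0},
  {"dp":[-0.048,0.16,0],"twist":0},
  {"dp":[-0.057,0.19,0],"twist":0},
  {"dp":[-0.066,0.22,0],"twist":0},
  {"dp":[-0.075,0.25,0],"twist":0},
  {"dp":[-0.08,0.265,0],"twist":0},
])

```text
time: 18.4
ee_pos: [472.3, 7.7, 164.1]
tool_rot: [0.001, 0.989, 0.147, -0.001]
contact_force: [0.6, 0.3, -5.5]
opening: 41.5
grip_force: 30.0
```

Request:
apply_moves([
  {"dp":[-0.008,0.027,0],"twist":0},
  {"dp":[-0.017,0.057,0],"twist":0},
  {"dp":[-0.026,0.087,0],"twist":0},
  {"dp":[-0.035,0.117,0],"twist":0},
  {"dp":[-0.044,0.147,0],"twist":0},
  {"dp":[-0.053,0.177,0],"twist":0},
  {"dp":[-0.062,0.207,0],"twist":0},
  {"dp":[-0.071,0.235,0],"twist":0},
  {"dp":[-0.077,0.255,0],"twist":0},
  {"dp":[-0.08,0.265,0],"twist":0},
])

```text
time: 19.4
ee_pos: [473.2, -267.9, 163.9]
tool_rot: [-0.001, 0.989, 0.147, -0.001]
contact_force: [-1.2, 0.3, -4.8]
opening: 41.7
grip_force: 30.0
```

Run:
```python
from h import *
s=manip.sense(); print(s["time"],s["ee_pos"],s["tool_rot"],s["contact_force"],s["joints"],s["opening"])
snap("scene","scene2.png",size=(800,600))
```

```text
19.4 [ 473.23996891 -267.86159992  163.90592114] [-5.76880768e-04  9.89136616e-01  1.46991713e-01 -1.36298778e-03] [-1.24123075  0.25846771 -4.80079088] [-6.18643732e-01  8.74016173e-02  1.45276562e+00 -1.05936068e-03
  1.60418966e+00  6.57065848e-01] 41.663420549642574
```

View pics/scene2.png

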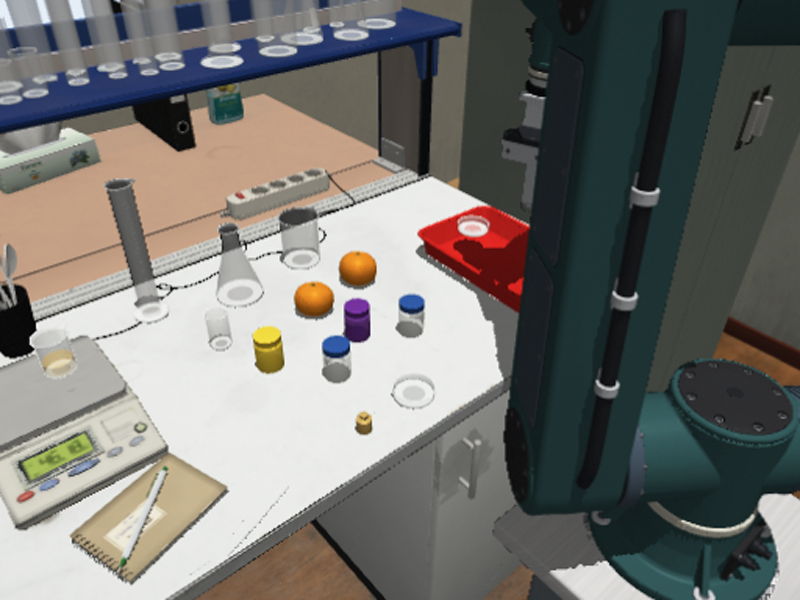

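The scene shows the empty jars standing at (411,314) and (337,358) as before, with the arm over the tray. Lowering: contact is expected after about 142 mm.

Request:
apply_moves([
  {"dp":[0,0,0.01],"twist":0},
  {"dp":[0,0,0.03],"twist":0},
  {"dp":[0,0,0.05],"twist":0},
  {"dp":[0,0,0.07],"twist":0},
  {"dp":[0,0,0.09],"twist":0},
  {"dp":[0,0,0.107],"twist":0},
  {"dp":[0,0,0.12],"twist":0},
  {"dp":[0,0,0.13],"twist":0},
  {"dp":[0,0,0.135],"twist":0},
  {"dp":[0,0,0.137],"twist":0},
])

```text
time: 20.45
ee_pos: [474.9, -265.6, 28.2]
tool_rot: [-0.0, 0.989, 0.149, -0.0]
contact_force: [0.8, -0.3, -4.1]
opening: 41.8
grip_force: 30.0
```

Request:
apply_moves([
  {"dp":[0,0,0.001],"twist":0},
  {"dp":[0,0,0.002],"twist":0},
  {"dp":[0,0,0.003],"twist":0},
  {"dp":[0,0,0.004],"twist":0},
  {"dp":[0,0,0.0045],"twist":0},
  {"dp":[0,0,0.0045],"twist":0},
  {"dp":[0,0,0.0045],"twist":0},
])

```text
time: 21.15
ee_pos: [474.9, -265.9, 24.0]
tool_rot: [0.0, 0.989, 0.148, 0.0]
contact_force: [-0.1, -0.5, -4.4]
opening: 41.6
grip_force: 30.0
```

Request:
apply_moves([
  {"dp":[0,0,0.0005],"twist":0},
  {"dp":[0,0,0.001],"twist":0},
  {"dp":[0,0,0.0015],"twist":0},
  {"dp":[0,0,0.0015],"twist":0},
  {"dp":[0,0,0.0015],"twist":0},
])

```text
time: 21.65
ee_pos: [474.9, -265.9, 22.5]
tool_rot: [0.0, 0.989, 0.148, -0.0]
contact_force: [0.3, 0.6, -4.2]
opening: 41.8
grip_force: 30.0
```

Request:
apply_moves([
  {"dp":[0,0,0.0005],"twist":0},
  {"dp":[0,0,0.001],"twist":0},
  {"dp":[0,0,0.001],"twist":0},
  {"dp":[0,0,0.001],"twist":0},
])

```text
time: 22.05
ee_pos: [474.9, -265.9, 21.5]
tool_rot: [0.0, 0.989, 0.148, -0.0]
contact_force: [0.8, -0.0, -5.5]
opening: 41.9
grip_force: 30.0
```

Request:
apply_moves([
  {"dp":[0,0,0.0005],"twist":0},
  {"dp":[0,0,0.001],"twist":0},
  {"dp":[0,0,0.001],"twist":0},
  {"dp":[0,0,0.001],"twist":0},
])

```text
time: 22.45
ee_pos: [474.9, -265.9, 20.4]
tool_rot: [-0.0, 0.989, 0.148, -0.0]
contact_force: [-0.2, -0.4, -4.3]
opening: 41.6
grip_force: 30.0
```

Still carrying the load 2 mm below the expected contact height. I'll look before going on.

Run:
```python
from h import *
s=manip.sense(); print(s["contact_force"],s["moment"],s["ee_pos"])
snap("wrist","wrist3.png")
```

```text
[-0.1506171  -0.38442234 -4.25690398] [ 0.01448867 -0.03802696 -0.02936263] [ 474.87409312 -265.85229146   20.44228525]
```

View pics/wrist3.png

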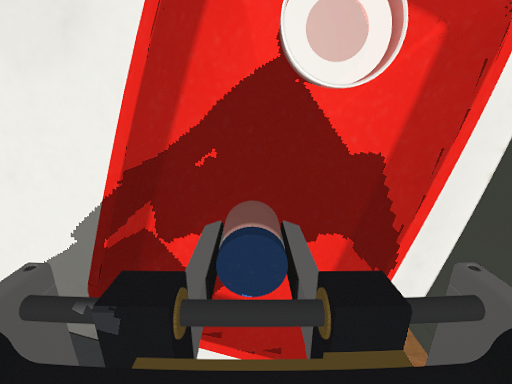

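The jar is upright in the grip at (252,260), inside the tray with room for the fingers to open, and the dish is clear at (340,30). Continuing down in small steps.

Request:
apply_moves([
  {"dp":[0,0,0.0005],"twist":0},
  {"dp":[0,0,0.001],"twist":0},
  {"dp":[0,0,0.0015],"twist":0},
  {"dp":[0,0,0.0015],"twist":0},
  {"dp":[0,0,0.0015],"twist":0},
])

```text
time: 23.0
ee_pos: [475.1, -266.0, 20.1]
tool_rot: [0.0, 0.989, 0.148, 0.0]
contact_force: [-3.3, 1.4, 5.7]
opening: 41.6
grip_force: 30.0
```

The force has flipped to +5.7 N, so the jar is on the floor. I'll back off slightly, release and retreat straight up.

Request:
apply_moves([
  {"dp":[0,0,-0.0005],"twist":0},
  {"dp":[0,0,-0.0005],"twist":0},
])

```text
time: 23.2
ee_pos: [475.1, -265.9, 20.1]
tool_rot: [0.0, 0.989, 0.148, 0.0]
contact_force: [-2.9, 1.5, 5.8]
opening: 41.7
grip_force: 30.0
```

Request:
apply_moves([
  {"dp":[0,0,0],"twist":0},
  {"dp":[0,0,0],"twist":0},
  {"dp":[0,0,0],"twist":0},
  {"dp":[0,0,0],"twist":0},
  {"dp":[0,0,0],"twist":0},
  {"dp":[0,0,0],"twist":0},
  {"dp":[0,0,0],"twist":0},
  {"dp":[0,0,0],"twist":0},
  {"dp":[0,0,0],"twist":0},
  {"dp":[0,0,0],"twist":0},
], hand=0.085)

```text
time: 24.2
ee_pos: [474.9, -265.9, 19.5]
tool_rot: [0.0, 0.989, 0.148, 0.0]
contact_force: [-0.1, 0.3, 0.5]
opening: 85.1
grip_force: 0.0
```

Request:
apply_moves([
  {"dp":[0,0,-0.01],"twist":0},
  {"dp":[0,0,-0.03],"twist":0},
  {"dp":[0,0,-0.05],"twist":0},
  {"dp":[0,0,-0.08],"twist":0},
  {"dp":[0,0,-0.11],"twist":0},
  {"dp":[0,0,-0.14],"twist":0},
  {"dp":[0,0,-0.17],"twist":0},
  {"dp":[0,0,-0.18],"twist":0},
  {"dp":[0,0,-0.18],"twist":0},
  {"dp":[0,0,-0.18],"twist":0},
])

```text
time: 25.2
ee_pos: [474.4, -265.5, 198.2]
tool_rot: [-0.001, 0.989, 0.148, -0.001]
contact_force: [-0.5, -0.3, -0.9]
opening: 85.1
grip_force: 0.0
```

Run:
```python
from h import *
s=manip.sense(); print(s["time"],s["ee_pos"],s["contact_force"])
c=manip.calibration("wrist")
snap("wrist","wrist4.png")
im=cv2.imread("pics/raw_wrist4.png"); hsv=cv2.cvtColor(im,cv2.COLOR_BGR2HSV)
m=cv2.inRange(hsv,(105,110,40),(122,255,255)); n,_,st,ce=cv2.connectedComponentsWithStats(m)
for i in range(1,n):
    if st[i][4]>300: print(st[i],ce[i],pix2w(c,*ce[i],62),pix2w(c,*ce[i],69))
```

```text
25.2 [ 474.39466836 -265.53780881  198.1850515 ] [-0.50744288 -0.29639053 -0.8603808 ]
[  31   93   38   35 1048] [ 49.20706107 110.15553435] [492.09029068 -11.44715756  62.        ] [493.47645406 -16.54529982  69.        ]
[237 169  33  33 858] [252.48717949 184.77272727] [ 475.19397102 -266.88411919   62.        ] [ 476.95418192 -266.32744651   69.        ]
```

View pics/wrist4.png

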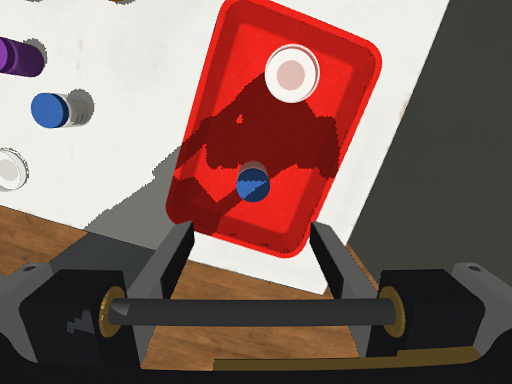

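The jar stands upright on the tray floor, cap at (252,185), about (476,-266) in the world. Jar A stands at (49,110), unmoved, and the gripper is clear. Handing in.

```bash
python3 -c "
from rig import manip
print(manip.sign_off())"
```

```text
the job is handed in; nothing more can be done
None
```

The heavy jar (the one nearest the balance, about 4–5 N on lifting) stands upright in the near half of the red tray, and the two empty jars were set back where they stood; the job is handed in, but sign-off returned no verdict.

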